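# Shut and pin a clamshell jig on a watchmaker's inspection bench

### The job

Swing the upper half of the clamshell jig down until it is fully shut over the watch ring, then take the pin with the tall straight grip out of the wooden rack and push it down through the aligned holes of both halves until its collar sits on the upper half. Finish holding: keep the pin gripped and keep pushing it down firmly, so that the halves stay pressed shut; do not let go. Leave the other two pins in the rack and everything else on the bench where it is.

Things in the scene. Friction and masses are not known exactly. Their poses are not given: they have to be found in the camera images.
- jig: Clamshell jig, fixed. Lower half: aluminium block 110 (x) x 120 (y) x 30 mm high on a 150 x 50 x 8 mm foot; origin at the centre of its underside, z up. The upper half is hinged at its +y edge (axis along x, at y = +55 mm, 30 mm above the bench) and swings down towards -y. A brass watch ring (36 mm) lies on the lower half; the pin hole is on the -y side.
- jig_hole (a point): Centre of the mouth of the pin hole in the lower half's top face (30 mm above the bench, at own x = 0, y = -42 mm of the jig). Hole 14.5 mm in diameter, vertical, right through the block, chamfered 2 mm. Axes as the jig's.
- leaf (a joint): Angle of the jig's upper half, rad: 0 = fully shut, flat on the lower half; grows as it opens (1.57 = upright). Starts 0.7 to 1.25. Stiff hinge: it stays where left; 2 to 4 N at the tab move it. The upper half is a steel plate 100 wide x 112 long x 10 mm thick with a 46 mm round window (centre 47 mm from the hinge axis), a pin hole and a thumb tab.
- leaf_hinge (a point): On the hinge axis, mid-width, in the upper half's own frame: own x along the axis, own -y from the hinge towards the tab, own z out of the outer face (up when shut). The plate's inner face contains the axis (own z = 0), its outer face is at own z = 10 mm.
- leaf_tab (a point): Centre of the outer face of the thumb tab at the free end of the upper half, 129 mm from the hinge axis; the tab is 36 mm wide, sticks out 24 mm beyond the plate and is 8 mm thick. 40 mm above the bench when shut. Axes as leaf_hinge.
- leaf_hole (a point): Centre of the mouth of the pin hole in the upper half's outer face, 97 mm from the hinge axis; hole 14.5 mm in diameter, chamfered 2 mm. When shut it is straight above jig_hole, 40 mm above the bench.
- rack: Wooden pin rack, fixed: 55 (own x) x 170 (own y) x 45 mm high, origin at the centre of its underside. Three 14.5 mm holes in a row along own y at -55, 0 and +55 mm; in each stands a steel pin, its collar resting on the rack's top. Which pin is in which hole varies.
- pin: The jig's pin, steel, upright, 81 mm tall, about 70 g, origin at the centre of its foot. From the foot: shank 12 mm across, 36 mm long, foot tapered over 4 mm; collar 28 mm across, 5 mm thick; straight round grip 14 mm across, 40 mm tall, flat top (tallest and only straight head of the three). Its foot is 9 mm above the bench in the rack, 4 mm when seated in the shut jig.
- pin_tip (a point): Centre of the pin's foot (same place as the origin of pin).
- pin_collar (a point): Centre of the underside of the pin's collar, 36 mm above its foot. Seated, it meets leaf_hole. Once seated, the pin is to be pressed down with at least 4 N; about 10 N is plenty.
- pin_grip (a point): Centre of the pin's straight grip, 63 mm above its foot and 22 mm above the collar's top.
- ballpin: Another steel pin in the rack, with the same shank and collar but a 22 mm round ball head, 67 mm tall. To be left in the rack.
- flatpin: Another steel pin in the rack, with the same shank and collar but a low flat 30 mm disc head, 54 mm tall. To be left in the rack.
- loupe: Black eye loupe, 42 mm across, 32 mm high. Bystander.
- calculator: Black calculator 135 x 85 x 17 mm. Bystander.
- dish: Steel dish 90 mm across, 22 mm high. Bystander.
- micrometer: Small micrometer lying flat, about 125 x 50 x 16 mm. Bystander.
- tweezers: Steel tweezers lying flat, 110 mm long. Bystander.
- oiler: Amber glass jar 34 mm across, 60 mm high. Bystander.
There are look-alikes about, which are no part of the job. Of the things that look like the jig, the middle-sized one is meant.

How it is judged:
By the outcome, as a careful person would: the job done as asked, in the order asked, and still so for the second after the job is handed in, while the arm keeps its last pose, push and grip.
It also fails if it takes over 54 s, if anything falls off the work surface, if the arm or the gripper's body presses on something with over 40 N, if the wrist force passes 120 N, or if a joint passes its speed limit or range.

### The arm

A 6-joint arm with a two-finger parallel gripper is mounted at the origin on the work surface. World frame = base frame: x ahead of the robot, y to its left, z up, the work surface at z = 0. Lengths are in m, angles in degrees, forces in N, time in s.
With the tool pointing down it reaches from about 0.325 to 0.85 m from the base axis. Payload 15.5 kg.
Tool frame: the origin (TCP) lies midway between the tips of the shut fingers; the grasp point (between the pads) lies 19 mm behind it; z points along the fingers, y is the line along which they close (so a half turn about z gives the same grasp; the last joint's range is limited). The gripper opens to 91 mm and grips with 3 to 60 N. Pads are 32 mm wide; open, the fingers measure 118 mm over their backs; the gripper's body (76 mm by 178 mm) begins 60 mm behind the grasp point.
Start: joints at [63.627, 28.281, 77.091, -0, 74.628, -5.472], TCP at [0.223, 0.584, 0.214] pointing down, gripper open.
Joint ranges: [-166.48, 166.48], [-47.26, 123.95], [12.59, 153.08], [-70.14, 250.14], [6.76, 159.57], [-176.63, 176.63]. Speed limits (degrees/s): [108.29, 108.29, 147.25, 172.46, 172.46, 172.46].

### API

Orientations are given as a 3x3 rotation matrix whose columns are the frame's x, y, z axes.
In Python, from bench import ctrl gives the robot as it stands. The module is installed in compiled form; this text tells all that it offers. Calls block until the motion is done:
- ctrl.goto(position, orientation): joint-space move of the TCP to a pose.
- ctrl.move_l(position, vel=0.15, ori=None, contact_N=None): straight line of the TCP; ori=None keeps the orientation; vel is the mean speed in m/s. With contact_N (N) it stops when the force on the tool has changed by that much, and returns True; else False.
- ctrl.movej(angles): joint-space move.
- ctrl.command_gripper(opening): opening from 0.0 (shut) to 1.0 (fully open); the grip force is fixed at half the most; returns when the fingers have stopped.
- ctrl.sleep(seconds).
- ctrl.ik(position, orientation): joint angles nearest the present ones, or None.
- ctrl.read_camera(name): name is "side" or "top" or "wrist"; returns the picture (420x560x3 uint8, blue, green, red); there is no depth.
- ctrl.camera_params(name): a dict with "fx", "fy", "cx", "cy" (pixels), "pose" (4x4, takes a point from camera to world coordinates); the wrist camera has in their place "T_tool_cam" (4x4, takes a point from camera to tool coordinates, whose origin is the TCP and whose axes are the flange's). Camera axes: x right, y up, looking along -z (the intrinsics and any distortion apply to the point x, -y, -z); pixel columns grow to the right and rows downward; lengths in m; the calibration is good to about 2 mm. A picture is of the moment at which its call begins: read the wrist's pose just before it. camera_params takes no time and is no camera call.
A pose or a line that the arm cannot do raises ctrl.MotionError and nothing moves.
- ctrl.sign_off(): hands the job in; it is judged then, once.
Readings, each from a call of its own:
- ctrl.current_t(): time.
- ctrl.current_q(): joint angles.
- ctrl.current_dq(): joint speeds.
- ctrl.current_effort(): joint torques, N m.
- ctrl.current_tool_pos(): TCP position.
- ctrl.current_eef_rot(): TCP orientation.
- ctrl.current_contact_force(): force on the tool from outside, world axes, zero at the start.
- ctrl.current_wrist_torque(): the same for the moment, N m.
- ctrl.current_grip_width(): opening from 0.0 (shut) to 1.0 (fully open).
- ctrl.current_grasp_force(): force on a finger pad.
Only numpy, scipy, OpenCV 4.12 (cv2) and the standard library are available. Lean on these libraries where they do the work, as an engineer would, in place of code of your own. Each camera call takes 0.05 s, during which the arm holds its last target. There are 200 camera calls.

## Working session

There is one attempt and no reset: what is moved stays moved. The work goes in short steps, each a Python script; the robot and the scene stay as the last script left them, time stands still between calls to the robot, and variables do not carry over. Pictures are saved under pics/ and viewed, at most 10 in all, crops included, and the job is handed in when it is done.

```bash
mkdir -p pics; python3 - <<'E'
from bench import ctrl
import cv2,numpy as np
np.set_printoptions(precision=4,suppress=True)
for n in("top","side"):
    im=ctrl.read_camera(n); cv2.imwrite(f"pics/{n}0.png",im)
    cv2.imwrite(f"pics/{n}0b.png",cv2.resize(im,(800,600),interpolation=cv2.INTER_CUBIC))
    print(n,ctrl.camera_params(n))
print(ctrl.camera_params("wrist"),ctrl.current_t(),ctrl.current_eef_rot())
E
```

```text
top {'fx': 392.05643896282777, 'fy': 392.05643896282777, 'cx': 280.59507605217476, 'cy': 205.15832987401973, 'pose': array([[-0.0289,  0.9958, -0.0864,  0.3657],
       [-0.9995, -0.0274,  0.0183,  0.0515],
       [ 0.0158,  0.0869,  0.9961,  1.2998],
       [ 0.    ,  0.    ,  0.    ,  1.    ]])}
side {'fx': 425.96548122098983, 'fy': 425.96548122098983, 'cx': 282.89417418018195, 'cy': 210.96689526507305, 'pose': array([[ 0.8619,  0.3839, -0.3312,  0.1231],
       [-0.507 ,  0.6538, -0.5617, -0.5646],
       [ 0.0009,  0.6521,  0.7581,  0.9151],
       [ 0.    ,  0.    ,  0.    ,  1.    ]])}
{'fx': 330.0799821491619, 'fy': 330.0799821491619, 'cx': 284.78816724925156, 'cy': 214.0763133088089, 'T_tool_cam': array([[ 0.0004,  0.9545,  0.2981,  0.085 ],
       [ 1.    , -0.0007,  0.0009,  0.0003],
       [ 0.0011,  0.2981, -0.9545, -0.1689],
       [ 0.    ,  0.    ,  0.    ,  1.    ]])} 0.1 [[-0.9342  0.3567 -0.0005]
 [ 0.3567  0.9342 -0.001 ]
 [ 0.0001 -0.0011 -1.    ]]
```

View pics/top0b.png

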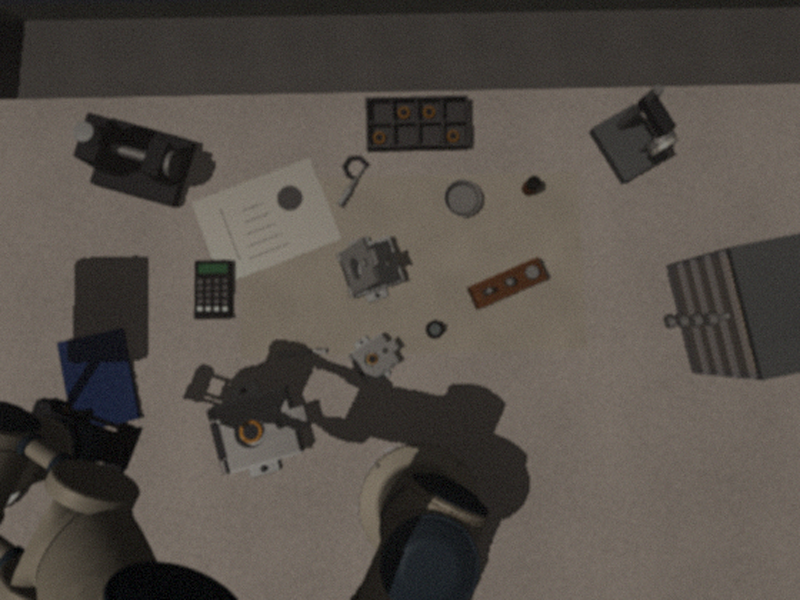

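View pics/side0b.png

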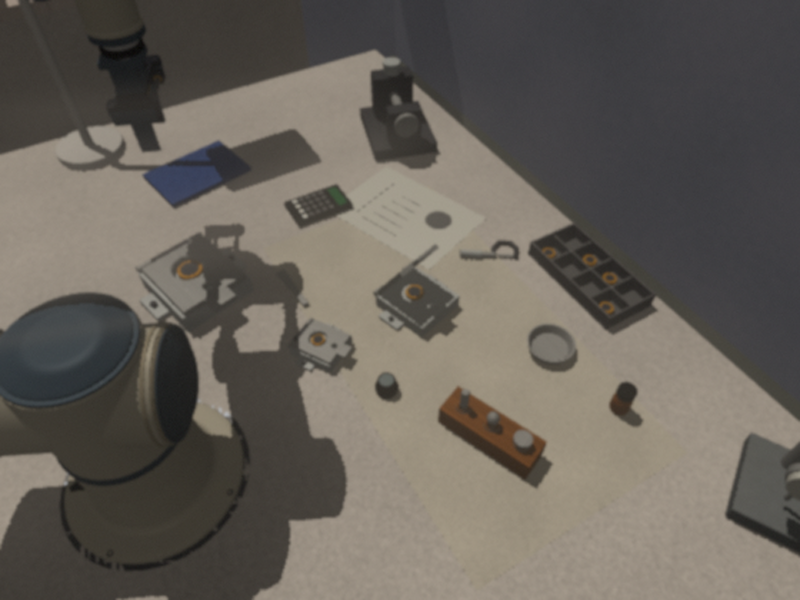

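Top view (800x600 scale): there are three jig-like things, at (255,440) large, (375,355) small and (373,265) middle. The middle-sized one fits, and its leaf is part open. The rack is at (510,283). In the side view its straight pin is the left one at (465,400), the ball is at (493,418) and the disc at (523,440).

```bash
python3 - <<'E'
import cv2,numpy as np
t=cv2.imread("pics/top0.png");s=cv2.imread("pics/side0.png")
def crop(im,x,y,w,h,W,H):
    c=cv2.resize(im[y:y+h,x:x+w],(W,H),interpolation=cv2.INTER_CUBIC)
    c=cv2.convertScaleAbs(c,alpha=1.7,beta=10)
    for i in range(0,w,10): cv2.line(c,(i*W//w,0),(i*W//w,6 if (x+i)%20 else 12),(0,255,0),1); (x+i)%20==0 and cv2.putText(c,str(x+i),(i*W//w,22),0,.35,(0,255,0))
    for j in range(0,h,10): cv2.line(c,(0,j*H//h),(8,j*H//h),(0,255,0),1); (y+j)%20==0 and cv2.putText(c,str(y+j),(9,j*H//h+4),0,.35,(0,255,0))
    return c
a=np.vstack([crop(t,230,155,70,60,400,343),crop(t,320,170,70,45,400,257)])
b=np.vstack([crop(s,255,165,75,70,400,343)[:343],crop(s,300,265,90,58,400,257)])
cv2.imwrite("pics/c1.png",np.hstack([a,b]))
E
```

```text
(no output)
```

View pics/c1.png

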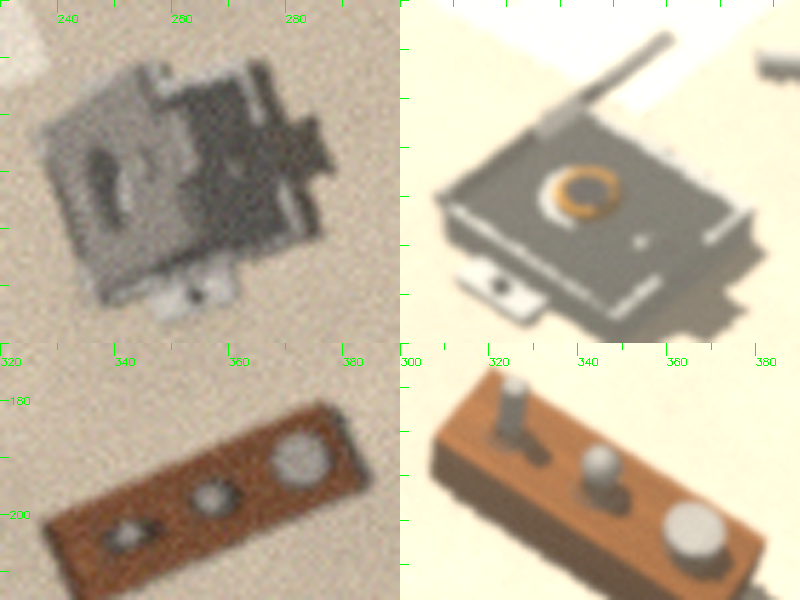

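The crop shows the middle jig with its leaf hinged on the left (+y world side), its pin hole on the right, and the straight pin at the left end of the rack. Next I'll fit poses to these pixels.

```bash
cat > h.py <<'E'
from bench import ctrl
import cv2,numpy as np
from scipy.optimize import least_squares
np.set_printoptions(precision=4,suppress=True)
def cam(n):
    p=ctrl.camera_params(n)
    if n=="wrist":
        T=np.eye(4);T[:3,:3]=ctrl.current_eef_rot();T[:3,3]=ctrl.current_tool_pos();p["pose"]=T@p["T_tool_cam"]
    return p
def proj(p,P):
    c=(np.asarray(P)-p["pose"][:3,3])@p["pose"][:3,:3]
    return np.array([p["cx"]+p["fx"]*c[0]/-c[2],p["cy"]-p["fy"]*c[1]/-c[2]])
def onplane(p,uv,z):
    d=p["pose"][:3,:3]@np.array([(uv[0]-p["cx"])/p["fx"],-(uv[1]-p["cy"])/p["fy"],-1]);o=p["pose"][:3,3]
    return o+d*(z-o[2])/d[2]
def body(s,P):  # planar pose x,y,yaw ; P in jig/rack frame (m)
    c,n=np.cos(s[2]),np.sin(s[2]);return np.array([s[0]+c*P[0]-n*P[1],s[1]+n*P[0]+c*P[1],P[2]])
def fit(obs,s0):  # obs: list of (cam, point mm, px)
    f=lambda s:np.concatenate([proj(p,body(s,np.array(P)/1000))-uv for p,P,uv in obs])
    r=least_squares(f,s0,loss="soft_l1");return r.x,r.fun.reshape(-1,2)
def down(yaw): # tool y axis at yaw in world, z down
    y=np.array([np.cos(yaw),np.sin(yaw),0]);z=np.array([0,0,-1.]);return np.column_stack([np.cross(y,z),y,z])
E
python3 - <<'E'
from h import *
t,s=cam("top"),cam("side")
jig=[(s,(-55,60,30),(261.6,204.8)),(s,(-55,-60,30),(295.3,229.9)),(s,(55,-60,30),(321,206.8)),(t,(-55,-60,15),(286,196.1)),(t,(-50,60,32),(248.4,208)),(t,(50,60,32),(237,177.7))]
g=onplane(t,(262,187),.03);print(g)
x,r=fit(jig,[g[0],g[1],.3]);print("jig",x,np.rad2deg(x[2]));print(r)
for n,uv,z in(("pin",(342.2,202.7),.09),("ball",(357.5,196.9),.065),("disc",(372.5,190.5),.063)): print(n,onplane(t,uv,z))
for n,uv,z in(("pin",(325.65,273.4),.09),("ball",(345,292.1),.065),("disc",(366,307.2),.063)): print(n,onplane(s,uv,z))
print("hole",body(x,[0,-.042,.03]))
E
```

```text
[0.5369 0.0872 0.03  ]
jig [0.5384 0.0922 0.3158] 18.095846280663807
[[ 0.561   2.3207]
 [-0.0225 -0.1341]
 [ 0.0224 -0.4725]
 [-2.665   0.6284]
 [-0.301  -0.902 ]
 [ 0.9296  0.6139]]
pin [ 0.473  -0.1623  0.09  ]
ball [ 0.4924 -0.2162  0.065 ]
disc [ 0.5118 -0.2656  0.063 ]
pin [ 0.4725 -0.1635  0.09  ]
ball [ 0.4929 -0.2146  0.065 ]
disc [ 0.5115 -0.2681  0.063 ]
hole [0.5514 0.0523 0.03  ]
```

```bash
cat >> h.py <<'E'
J=np.array([.5384,.0922,.3158])
def leafpt(J,a,x,r,n): return body(J,[x,.055-r*np.cos(a)+n*np.sin(a),.03+r*np.sin(a)+n*np.cos(a)])
E
python3 - <<'E'
from h import *
import pickle
s=cam("side")
for a in(.7,.9,1.1,1.25): print(a,*[proj(s,leafpt(J,a,x,r,.005)) for x,r in((.018,.141),(-.018,.141),(.05,.117))])
t=cam("top")
for a in(.7,.9,1.1,1.25): print(a,*[proj(t,leafpt(J,a,x,r,.0)) for x,r in((0,.141),(-.05,.117),(.05,.117))])
o={}
p=body(J,[-.02,-.03,0])
ctrl.goto([p[0],p[1],.23],down(J[2]+np.pi/2)); ctrl.sleep(.3)
o["jig"]=cam("wrist");a=ctrl.read_camera("wrist")
ctrl.goto([.46,-.18,.21],down(np.pi/2+.35)); ctrl.sleep(.3)
o["rack"]=cam("wrist");b=ctrl.read_camera("wrist")
pickle.dump(o,open("cams.pkl","wb"))
cv2.imwrite("pics/wj.png",a);cv2.imwrite("pics/wr.png",b)
for n,i in(("wj",a),("wr",b)): cv2.imwrite(f"pics/{n}b.png",cv2.convertScaleAbs(cv2.resize(i,(800,600),interpolation=cv2.INTER_CUBIC),alpha=1.6))
print(ctrl.current_t(),ctrl.current_q())
E
```

```text
0.7 [311.4672 188.0787] [302.4992 195.8013] [313.368  182.2604]
0.9 [305.4813 179.0331] [296.3703 186.6452] [308.5315 174.9855]
1.1 [298.3807 170.5824] [289.1489 178.0585] [302.8027 168.2225]
1.25 [292.5476 164.9075] [283.2447 172.2704] [298.0926 163.6937]
0.7 [275.7952 176.7889] [275.6339 194.7925] [264.712  164.4457]
0.9 [269.4495 177.9913] [270.4294 196.0359] [259.3855 165.2496]
1.1 [261.8028 179.8594] [264.1875 197.7706] [253.0582 166.622 ]
1.25 [255.419  181.6568] [258.9899 199.3529] [247.8238 167.996 ]
3.9583 [ -28.2294   18.042    95.449     0.003    66.5014 -138.341 ]
```

View pics/wjb.png

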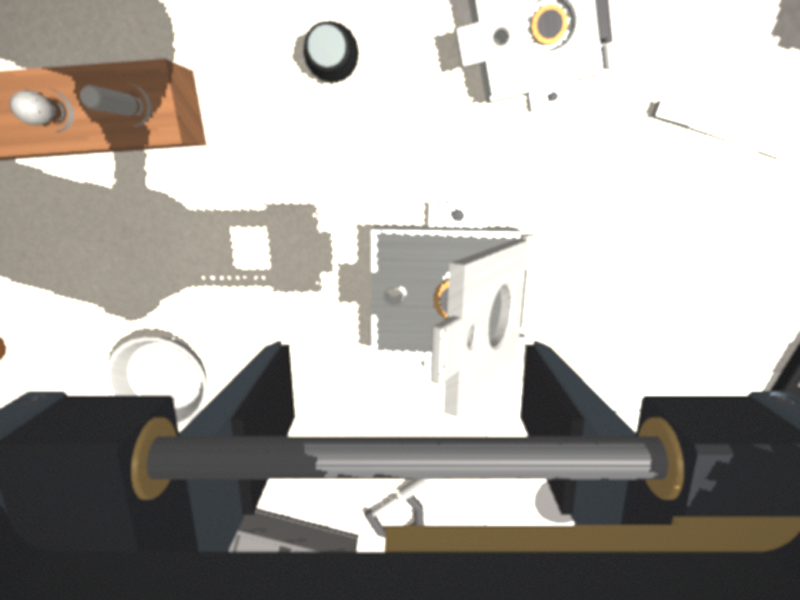

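View pics/wrb.png

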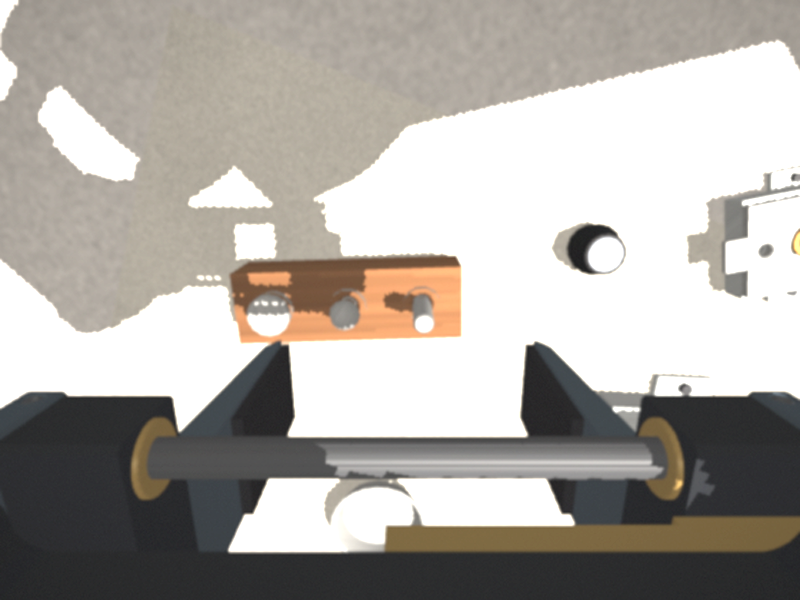

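Wrist view of the jig (800x600 scale): lower half corner (372,230), hole (396,294), leaf upright on the right with its tab at (438,350). Rack view: the straight pin's top is at about (424,323) and its collar near (422,295). I'll enlarge both.

```bash
python3 - <<'E'
import cv2,numpy as np
def crop(im,x,y,w,h,k,al):
    c=cv2.convertScaleAbs(cv2.resize(im[y:y+h,x:x+w],None,fx=k,fy=k,interpolation=cv2.INTER_CUBIC),alpha=al)
    for i in range(0,w,10): cv2.line(c,(i*k,0),(i*k,8),(0,0,255),1); cv2.putText(c,str(x+i),(i*k,18),0,.35,(0,0,255))
    for j in range(0,h,10): cv2.line(c,(0,j*k),(8,j*k),(0,0,255),1); cv2.putText(c,str(y+j),(9,j*k+4),0,.35,(0,0,255))
    return c
a=crop(cv2.imread("pics/wj.png"),250,135,130,160,3,1.)
a=np.vstack([a,np.zeros((600-a.shape[0],a.shape[1],3),np.uint8)])
a=a[:600]
b=crop(cv2.imread("pics/wr.png"),230,175,100,70,4,1.)
b=np.vstack([b,np.zeros((600-b.shape[0],b.shape[1],3),np.uint8)])
c=np.hstack([a,b]);print(c.shape)
cv2.imwrite("pics/c2.png",c)
E
```

```text
(600, 790, 3)
```

View pics/c2.png

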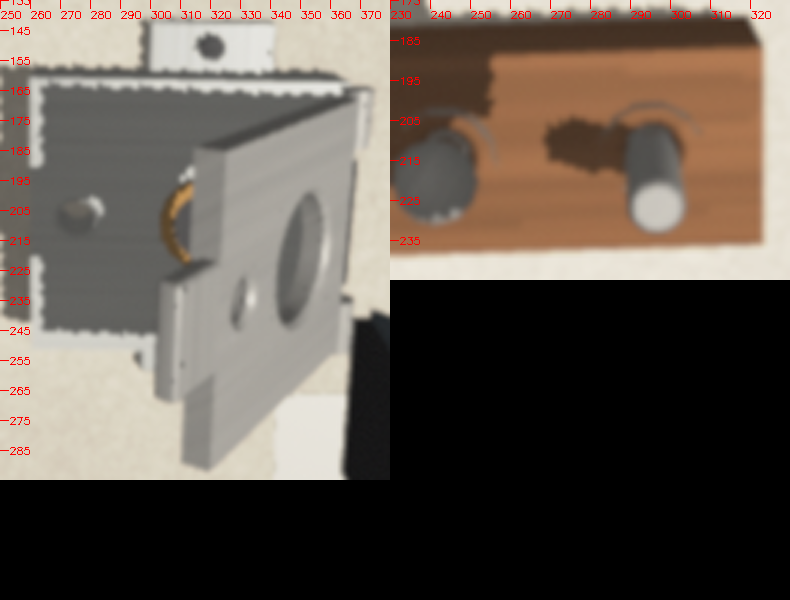

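```bash
python3 - <<'E'
from h import *
import pickle
o=pickle.load(open("cams.pkl","rb"));w=o["jig"]
low=[((0,-42,30),(276,206.7)),((-55,-60,30),(262.7,161.7)),((55,-60,30),(261.7,245.7)),((-55,60,30),(372.7,165))]
lf=[((-.05,.117,.01),(325.3,185)),((.05,.117,.01),(319.3,291.7)),((-.05,.117,0),(314.3,185)),((.05,.117,0),(310.7,289)),((-.018,.141,.01),(311.7,229.3)),((.018,.141,.01),(308.3,269)),((0,.047,.01),(350,221.7)),((0,.097,.01),(331,235.7))]
def f(s): return np.concatenate([proj(w,body(s,np.array(P)/1000))-u for P,u in low]+[proj(w,leafpt(s,s[3],*P))-u for P,u in lf])
r=least_squares(f,[*J,1.1],loss="soft_l1");print(r.x);print(r.fun.reshape(-1,2))
print("hole direct",onplane(w,(276,206.7),.03),"fit",body(r.x,[0,-.042,.03]))
p=onplane(o["rack"],(296.7,226.7),.09);print("pin",p)
print(o["rack"]["pose"][:3,3], o["jig"]["pose"][:3,3])
E
```

```text
[0.5401 0.0968 0.2869 0.9902]
[[ 1.4891  0.4841]
 [-0.2303 -2.451 ]
 [-0.1103  4.6397]
 [-2.6712 -2.5081]
 [ 0.9319 -0.0004]
 [-0.4393  1.0504]
 [ 1.165  -1.6947]
 [-1.4346  0.3951]
 [-1.8158  0.3088]
 [-0.7068  1.7502]
 [ 3.3545 -0.2856]
 [ 1.3899 -0.582 ]]
hole direct [0.5519 0.0547 0.03  ] fit [0.552  0.0565 0.03  ]
pin [ 0.4729 -0.1628  0.09  ]
[ 0.3806 -0.2078  0.3789] [0.448  0.032  0.3989]
```

```bash
sed -i 's/^J=.*/J=np.array([.5405,.0955,.2869])/' h.py; python3 - <<'E'
from h import *
R=down(J[2]+np.pi/2)
def P(a,n): return leafpt(J,a,0,.125,n)+body([0,0,J[2]],[0,.012,0])
ctrl.command_gripper(0.)
p=P(1.0,.03);p[2]=.20
ctrl.goto(p,R);print(ctrl.current_t())
ctrl.move_l(P(1.0,.025),vel=.15)
for a in(.9,.75,.6,.45,.3,.15,.03):
    c=ctrl.move_l(P(a,.01),vel=.12,contact_N=20)
    print(a,c,ctrl.current_contact_force(),ctrl.current_tool_pos()-P(a,.01))
    if c: break
else:
    p=P(0,0.004); c=ctrl.move_l(p,vel=.03,contact_N=15); print(c,ctrl.current_tool_pos(),ctrl.current_contact_force())
print(ctrl.current_t())
E
```

```text
6.5
0.9 False [-0.7584 -0.1359  0.2084] [ 0.0001 -0.0004  0.0002]
0.75 False [-0.172   0.3817 -0.7323] [-0.0002 -0.0003 -0.0003]
0.6 False [0.0857 0.4579 0.3446] [-0.0003 -0.0001 -0.0003]
0.45 False [-0.0766 -0.2647 -1.042 ] [-0.0003  0.     -0.0001]
0.3 False [-0.023   0.7753  0.4645] [-0.0003  0.0001 -0.0001]
0.15 False [-0.6829  0.4468  0.5273] [-0.0003  0.0001  0.0001]
0.03 False [-0.2073  0.522  -0.383 ] [-0.0003  0.0001  0.0001]
True [0.5575 0.0402 0.0402] [-2.0189  0.5193 12.5795]
9.4583
```

```bash
python3 - <<'E'
from h import *
import pickle
R=down(J[2]+np.pi/2)
p=ctrl.current_tool_pos();ctrl.move_l([p[0],p[1],.08],vel=.15)
h=body(J,[0.03,-.03,0]);ctrl.goto([h[0],h[1],.14],R);ctrl.sleep(.2)
w=cam("wrist");a=ctrl.read_camera("wrist")
pickle.dump(w,open("cam2.pkl","wb"));cv2.imwrite("pics/w2.png",a)
cv2.imwrite("pics/w2b.png",cv2.resize(a,(800,600),interpolation=cv2.INTER_CUBIC))
print(proj(w,body(J,[0,-.042,.04])),ctrl.current_t())
E
```

```text
[270.1057 182.6729] 10.525
```

View pics/w2b.png

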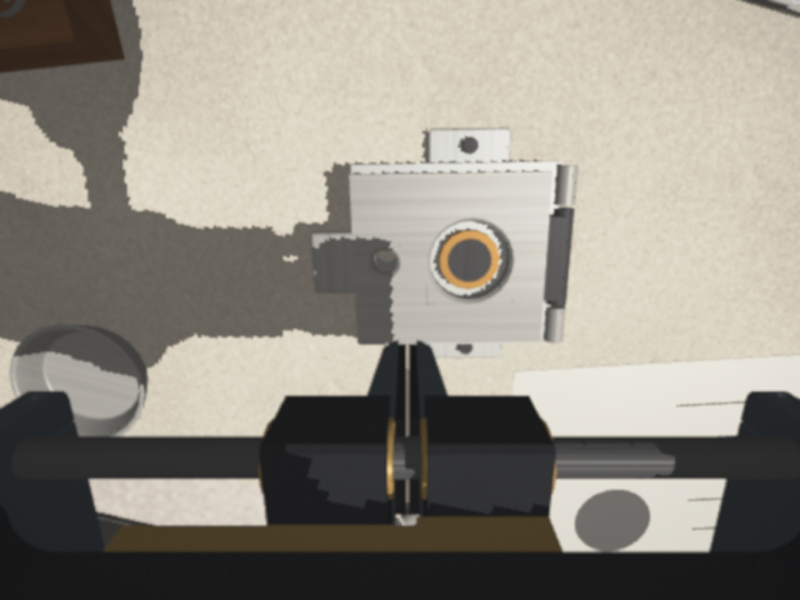

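The leaf is fully shut. The hole is at (385,261), i.e. native (269.5,182.7), within a pixel of the prediction. Now the pin.

```bash
python3 - <<'E'
from h import *
import pickle
R=down(J[2]+np.pi/2)
w=pickle.load(open("cam2.pkl","rb"));h=onplane(w,(269.5,182.7),.04);print("hole",h,body(J,[0,-.042,.04]))
pin=np.array([.4729,-.1628])
ctrl.goto([*pin,.16],R);ctrl.command_gripper(.4)
print(ctrl.move_l([*pin,.056],vel=.1,contact_N=8),ctrl.current_tool_pos())
ctrl.command_gripper(0.);print(ctrl.current_grip_width()*91,ctrl.current_grasp_force())
p=ctrl.current_tool_pos()
ctrl.move_l([p[0],p[1],.16],vel=.15);print("lifted",ctrl.current_grip_width()*91)
t=p[:2]+h[:2]-pin
ctrl.goto([*t,.13],R);ctrl.sleep(.2)
w=cam("wrist");a=ctrl.read_camera("wrist");cv2.imwrite("pics/w3.png",a)
c=cv2.resize(a[100:310,180:400],(800,764),interpolation=cv2.INTER_CUBIC)[:600];cv2.imwrite("pics/w3b.png",c)
print(proj(w,[*t,.04]),proj(w,[*t,.13-.047]),ctrl.current_t(),t)
E
```

```text
hole [0.5525 0.0547 0.04  ] [0.5524 0.0552 0.04  ]
False [ 0.4732 -0.1629  0.0565]
13.009045967142475 30.000519243408803
lifted 12.99386633494702
[286.1421 219.2085] [286.2616 238.3389] 15.9417 [0.5527 0.0547]
```

View pics/w3b.png

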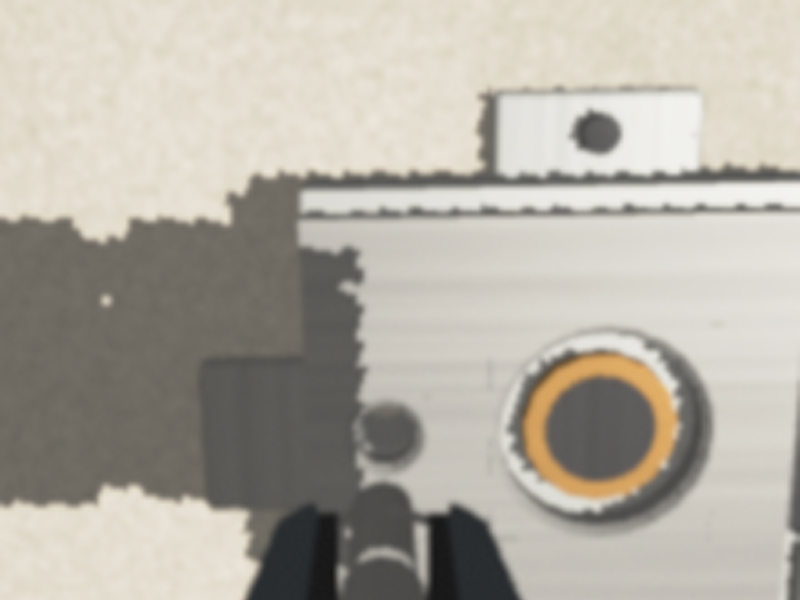

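The hole appears at crop (390,433), native (287.3,219.1). The shank foot is at about (382,500), roughly 1.5 mm left of where it should be, so I'll shift along tool y and insert.

```bash
python3 - <<'E'
from h import *
y=down(J[2]+np.pi/2)[:2,1]
p=ctrl.current_tool_pos();t=np.array([.5527,.0547])+.0014*y
ctrl.move_l([*t,.095],vel=.1)
c=ctrl.move_l([*t,.056],vel=.04,contact_N=6)
print(c,ctrl.current_tool_pos(),ctrl.current_contact_force(),ctrl.current_wrist_torque())
if not c:
    c=ctrl.move_l([*t,.044],vel=.015,contact_N=9)
    print(c,ctrl.current_tool_pos(),ctrl.current_contact_force())
ctrl.sleep(.3);print(ctrl.current_tool_pos(),ctrl.current_contact_force(),ctrl.current_grip_width()*91,ctrl.current_t())
E
```

```text
True [0.5526 0.0555 0.0627] [ 2.4559 -2.8263 -2.501 ] [-0.5037 -0.4347 -0.0289]
[0.5527 0.0555 0.0636] [ 0.9169 -2.4136 -3.1899] 13.01252440787815 17.4917
```

The foot is already well into the hole at z≈16 mm. A side force points -y, so I'll ease that way and keep pushing.

```bash
python3 - <<'E'
from h import *
t=np.array([.5526,.0555]);z=ctrl.current_tool_pos()[2]
for k in range(6):
    f=ctrl.current_contact_force()
    d=f[:2]*.0002; n=np.linalg.norm(d); t=t+d*min(1,.0006/max(n,1e-9))
    ctrl.move_l([*t,z],vel=.01); f=ctrl.current_contact_force(); print(k,t,f)
    if np.linalg.norm(f[:2])<1: break
for k in range(4):
    c=ctrl.move_l([*t,.044],vel=.02,contact_N=10)
    p=ctrl.current_tool_pos();f=ctrl.current_contact_force();print(c,p,f)
    if p[2]<.053: break
    t=t+f[:2]*.0001
print(ctrl.current_grip_width()*91,ctrl.current_t())
E
```

```text
0 [0.5528 0.055 ] [ 1.1012 -0.0502 -0.9875]
1 [0.553 0.055] [-0.3523  0.0877 -0.8966]
True [0.553  0.055  0.0509] [-1.1511 -0.8599  8.7724]
13.366475578645913 18.6583
```

```bash
python3 - <<'E'
from h import *
ctrl.sleep(.5);print(ctrl.current_tool_pos(),ctrl.current_contact_force())
t=np.array([.553,.055])
for k in range(12):
    f=np.mean([(ctrl.sleep(.03),ctrl.current_contact_force())[1] for _ in range(8)],0);p=ctrl.current_tool_pos();print(p[2],f)
    if f[2]>9: break
    if k==0: z=p[2]
    z-=.0004; ctrl.move_l([*t,z],vel=.01)
ctrl.sleep(1);print(ctrl.current_tool_pos(),ctrl.current_contact_force(),ctrl.current_grip_width()*91,ctrl.current_grasp_force())
a=ctrl.read_camera("wrist");cv2.imwrite("pics/w4b.png",cv2.resize(a[100:310,180:400],(800,764),interpolation=cv2.INTER_CUBIC)[:600])
print(ctrl.current_t())
E
```

```text
[0.553  0.055  0.0509] [-0.6524 -0.0643 10.3377]
0.0509021065482513 [-1.4872  0.0258 10.2368]
[0.553  0.055  0.0509] [-0.8925 -0.5075  9.7842] 13.376923336651853 30.00331804567395
20.475
```

View pics/w4b.png

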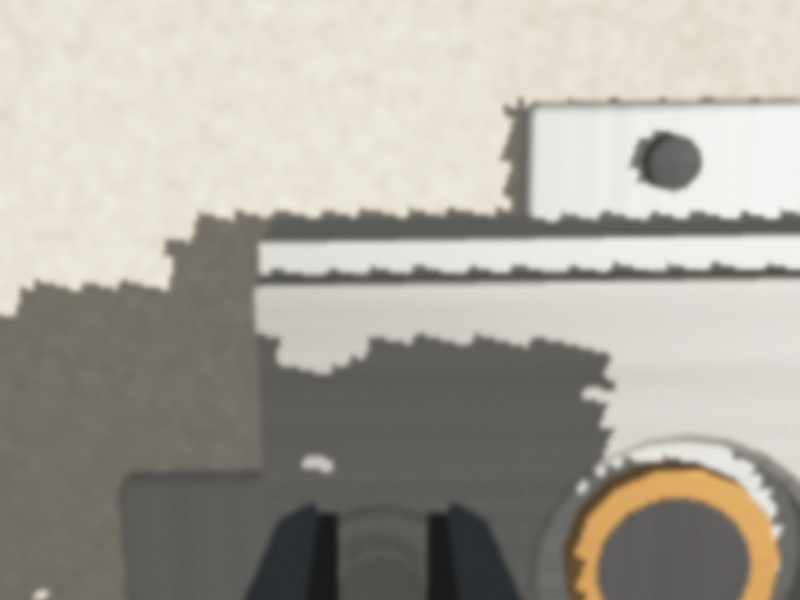

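The collar (385,510) sits flush on the shut leaf, the fingers hold the grip, and the push is a steady ~10 N. Handing in.

```bash
python3 -c "
from bench import ctrl
print(ctrl.sign_off())"
```

```text
the job is handed in; nothing more can be done
None
```

I handed the job in at about 20.5 s with the jig shut, the straight-grip pin seated through both halves with its collar on the upper half, and the arm still gripping it and pressing down with about 10 N.

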